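# Close the care unit's cover, draw the purge rod to its mark and hold

### The arm

A 7-joint arm with a two-finger parallel gripper is mounted at the origin on the work surface. World frame = base frame: x ahead of the robot, y to its left, z up, the work surface at z = 0. Lengths are in mm, angles in rad, forces in N, time in s.
With the tool pointing down it reaches from about 400 to 875 mm from the base axis. Payload 4.4 kg.
Tool frame: the origin (TCP) lies between the finger pads; the fingertips stand 22 mm ahead of it and the grasp point (between the pads) lies 3 mm ahead of it; z points along the fingers, y is the line along which they close (so a half turn about z gives the same grasp; the last joint's range is limited). The gripper opens to 85 mm and grips with 20 to 120 N. Pads are 22 mm wide; open, the fingers measure 114 mm over their backs; the gripper's body (76 mm by 85 mm) begins 54 mm behind the grasp point. The pads swing forward as they close: fully open they stand 13 mm farther back than shut.
Start: joints at [1.036, 0.628, 0.038, 1.517, -0.027, 0.996, -0.02], TCP at [293.708, -579.873, 253.313] pointing down, gripper open.
Joint ranges: [-3.06, 3.06], [-0.37, 2.12], [-1.25, 1.32], [0.18, 2.47], [-1.1, 4.24], [0.23, 1.98], [-2.94, 2.94]. Speed limits (rad/s): [2.57, 2.57, 3.14, 3.14, 3.14, 3.14, 3.14].

### API

Orientations are given as [roll, pitch, yaw] about the fixed x, y, z axes, in that order (R = Rz(yaw) Ry(pitch) Rx(roll)).
In Python, from cell import ctrl gives the robot as it stands.
- The arm moves only by the tool step_arm, never from a script. Its argument "plan" is a list of rows, each an object of numbers: "dx", "dy", "dz": the shift along the tool's x, y, z scaled (see below); "ax", "ay", "az": the turn, a rotation vector about the tool's x, y, z scaled (see below); "gripper": the opening, from 0 (shut) to 1 (fully open). A call has 1 to 20 rows; each row shifts and turns the commanded pose from where the row before left it, along the tool's axes as they then stand; what a row does not reach is not made up. The controller multiplies each number of a shift by 0.3 m and each number of a turn by 90 degrees. A row lasts 1/8 s, in which the tool goes at most 62.5 mm and 10.7 degrees, less where a joint would pass 70% of its speed; a pose out of reach is approached as far as the arm can. A call with a number of a shift or a turn outside -1 to 1 is refused whole. A call with a gripper value outside its range is refused whole. The fingers move at their own pace and stop on an object; the grip force is fixed at half the most. Time passes only in rows, so rows that do not move let the fingers close. It gives the time, the measured TCP pose, the force, the opening and the grip force at its end, in the units of the state.
- ctrl.read_state(): the state, without advancing time (a new reading comes with each control period).
- ctrl.get_image(name): name is "scene" or "side" or "wrist"; returns a dict with "color" (400x640x3 uint8, red, green, blue), "range_z" (400x640 float32, mm along the optical axis (not along the pixel's ray), 0 where there is no reading), "fx", "fy", "cx", "cy" (pixels), "T" (4x4, takes a point from camera to world coordinates); the wrist camera has in their place "T_tool_cam" (4x4, takes a point from camera to tool coordinates, whose origin is the TCP and whose axes are the flange's). Camera axes: x right, y down, z forward; pixel columns grow to the right and rows downward; lengths in mm; the calibration is good to about 2 mm. The wrist camera is an equidistant fisheye: a pixel r from the principal point sees the ray r / f radians off the axis. A picture is of the moment at which its call begins: read the wrist's pose just before it.
- ctrl.finish_job(): hands the job in; it is judged then, once.
The state is a dict: "clock": time; "qpos": joint angles; "qd": joint speeds; "tau": joint torques, N m; "eef_pos": TCP position; "tool_rot": TCP orientation; "force": force on the tool from outside, world axes, zero at the start; "torque": the same for the moment, N m; "width": finger opening in mm; "gripper_force": force on a finger pad.
Only numpy, scipy, OpenCV 4.12 (cv2) and the standard library are available. Lean on these libraries where they do the work, as an engineer would, in place of code of your own. Each camera call takes 0.05 s, during which the arm holds its last target. There are 200 camera calls.

### The job

Purge the dental instrument care unit: lower its clear hinged cover (with the blue bar) gently onto its stop, not letting it drop, and only then draw out the sprung rod (with the black crossbar handle) until the red pointer stands over the green length mark. Finish while still holding the rod there against its spring, with the cover closed; leave the mark and the things standing around as they are.

Things in the scene. Friction and masses are not known exactly. Their poses are not given: they have to be found in the camera images.
- unit: White instrument care unit fixed to the counter, 160 (x) x 210 (y) x 108 mm high, open-topped chamber. Origin: centre of its underside. Its +x points to its hinge side (away from the robot at yaw 0), its -y is the direction in which the rod is drawn out. Its yaw varies by up to 0.3 rad.
- cover (a joint): Angle (rad) of the clear hinged cover: 0 = on its stop, 1.3 to 1.65 at the start (standing open), 1.75 at most. Hinge horizontal, along the unit's y, at its far (+x) rim. Its friction keeps the cover standing above about 1.25; below that it falls shut if let go. About 0.35 kg; it takes 2 to 3 N to hold at the bar when nearly closed.
- cover_hinge (a point): Centre of the cover's hinge line, 108 mm above the counter, 65 mm from the unit's centre towards its +x.
- cover_bar (a point): Centre of the cover's round blue grab bar: 14 mm thick, 110 mm long along the unit's y, on a thin arm at each end, 190 mm from the hinge line, 60 mm past the cover's white edge. Cover open: on top, about 295 mm up. Closed: 108 mm up, 50 mm in front of the unit's front wall. It can turn between the fingers, so the gripper may point down all the way.
- rod (a joint): How far (m) the telescoping purge rod is drawn out: 0 = fully in, 0.11 = hard end of travel (too far). An inner spring pulls it back in: about 2.7 N at 0, plus 0.9 N for each 10 mm, so some 7 to 11 N at the mark; let go, it runs back in.
- rod_grip (a point): Centre of the rod's black crossbar handle: round bar 16 mm thick, 56 mm long along the unit's x, 105 mm above the counter, on an 8 mm thick post standing up from the rod's end. The 12 mm steel rod runs 45 mm below the bar, out of a sleeve in the unit's -y side. Rod in: bar 60 mm from the sleeve's mouth. Free on both sides for fingers closing along the unit's y, tips at most 30 mm below the bar's axis.
- rod_pointer (a point): Point on the red pointer that the rod carries: a 4 mm wide finger reaching from the handle's post towards the unit's +x, over the scale rail. 60 mm from point rod_grip along the unit's +x and 25 mm below it; it moves with the rod.
- mark (a joint): Position (m) of the green length mark on the rail, 0.045 to 0.085 at the start, in the same measure as joint rod: the pointer stands over the middle of the mark when the rod is drawn out by exactly this value. It slides stiffly (about 4 N): leave it alone.
- mark_line (a point): Middle of the top face of the green length mark (8 mm wide along the rod, 30 mm across it, top 76 mm above the counter), on an aluminium scale rail (16 mm wide, top 60 mm up) beside the rod, 60 mm from it towards the unit's +x. Its y axis is the unit's y.
- oil_can: Bystander: aluminium can, diameter 44, 100 mm tall, on the unit's +y side. Origin: centre of the underside.
- handpiece: Bystander: steel dental handpiece on a blue rest 110 x 24 mm, about 26 mm high, lying in front of the unit, off to the rod side. Origin: centre of the underside.
- jaw_model: Bystander: plaster jaw model 55 x 62 x 23 mm. Origin: centre of the underside.
- spray_bottle: Bystander: white spray bottle with red trigger, diameter 80, 207 mm tall. Origin: centre of the underside.
- beaker: Bystander: blue beaker, diameter 72, 85 mm tall. Origin: centre of the underside.
- bur_box: Bystander: orange divided box 90 x 60 x 25 mm. Origin: centre of the underside.

How it is judged (in metres and radians):
On the way, in this order (a step that is already met when the one before it is completed fails the run):
1. the cover lies closed on its stop (value of joint cover below 0.04 rad and velocity of joint cover above -0.1 rad/s), for 0.2 s.
2. the rod is drawn out to the green mark and held there by the gripper, cover closed (value of joint cover below 0.04 rad and y of rod_pointer in the frame of mark_line between -0.006 and 0.006 m and contact force between the fingers and rod above 1 N), for 0.5 s.
At the end, for the whole second after the job is handed in: The cover lies on its stop (below 0.04 rad); the fingers hold the rod (more than 1 N of contact), which is still, with the red pointer within 6 mm of the middle of the green mark along the rod (all of step 2 and velocity of joint rod between -0.02 and 0.02 m/s); the arm keeps its last pose, push and grip.
It fails at once if the cover slams: it comes down its last part (below 0.3 rad) faster than 2 rad/s (value of joint cover below 0.3 rad and velocity of joint cover below -2 rad/s).
It fails at once if the rod is drawn out more than 20 mm while the cover is not closed (value of joint rod above 0.02 m and value of joint cover above 0.1 rad).
It fails at once if the green mark is shifted along its rail by more than 6 mm (distance of mark_line from where it was at the start of the episode above 0.006 m).
It fails at once if a bystander is pushed more than 30 mm or tipped over (distance of any of oil_can, handpiece, jaw_model, spray_bottle, beaker, bur_box from where it was at the start of the episode above 0.03 m or angle between any of oil_can, handpiece, jaw_model, spray_bottle, beaker, bur_box's own z axis and vertical above 0.5 rad).
It also fails if it takes over 54 s, if anything falls off the work surface, if the arm or the gripper's body presses on something with over 40 N, if the wrist force passes 120 N, or if a joint passes its speed limit or range.

## Working session

There is one attempt and no reset: what is moved stays moved. The work goes in short steps, Python scripts to look and compute and a tool call to move; the robot and the scene stay as the last step left them, time stands still between calls to the robot, and variables do not carry over. Pictures are saved under pics/ and viewed, at most 10 in all, crops included, and the job is handed in when it is done.

Besides the shell and the picture viewer there is one more tool, called after "Call:" by a JSON object that holds its "op" and its "data". step_arm: Moves the arm, as the interface text tells. Shifts and turns lie within -1 to 1; 1 stands for 0.3 m of shift or 90 degrees of turn. Its arguments: {"type":"object","properties":{"plan":{"type":"array"}},"required":["plan"]}

```bash
mkdir -p pics; cat > h.py <<'E'
import numpy as np, cv2, pickle
from cell import ctrl
def grab(n,save=None):
    im=ctrl.get_image(n); pickle.dump(im,open(f'{n}.pkl','wb'))
    if save: cv2.imwrite(f'pics/{save}.png',im['color'][:,:,::-1])
    return im
def load(n): return pickle.load(open(f'{n}.pkl','rb'))
def pt(im,u,v,z=None):
    if z is None:
        p=im['range_z'][int(v)-1:int(v)+2,int(u)-1:int(u)+2]; p=p[p>0]; z=np.median(p) if len(p) else np.nan
    return (im['T']@[(u-im['cx'])/im['fx']*z,(v-im['cy'])/im['fy']*z,z,1])[:3]
def atz(im,u,v,h):
    o=im['T'][:3,3]; d=im['T'][:3,:3]@[(u-im['cx'])/im['fx'],(v-im['cy'])/im['fy'],1]
    return o+d*(h-o[2])/d[2]
E
python3 - <<'E'
from h import *
for n in('scene','side'):
    im=grab(n,n+'0'); print(n,im['fx'],im['T'].round(2).tolist())
s=ctrl.read_state(); print({k:np.round(v,3) for k,v in s.items()})
E
```

```text
scene 509.2311468519684 [[0.25, 0.71, -0.66, 1509.81], [0.97, -0.19, 0.17, -291.42], [-0.0, -0.68, -0.73, 1167.71], [0.0, 0.0, 0.0, 1.0]]
side 480.8070158177039 [[-0.84, -0.33, 0.43, -105.95], [-0.55, 0.49, -0.68, 1014.77], [0.02, -0.81, -0.59, 991.68], [0.0, 0.0, 0.0, 1.0]]
{'clock': np.float64(0.1), 'qpos': array([ 1.036,  0.629,  0.038,  1.518, -0.027,  0.996, -0.02 ]), 'qd': array([ 0.   , -0.003, -0.   , -0.002,  0.001, -0.001,  0.001]), 'tau': array([ 4.0000e-03, -5.6453e+01,  1.2310e+00, -1.9397e+01,  1.1000e-02,
        5.0000e-03,  0.0000e+00]), 'eef_pos': array([ 293.472, -579.396,  252.47 ]), 'tool_rot': array([-3.14 ,  0.   ,  0.469]), 'force': array([-0.629,  0.53 , -0.025]), 'torque': array([ 0.068,  0.035, -0.005]), 'gripper_force': np.float64(0.0), 'width': np.float64(85.477)}
```

View pics/scene0.png

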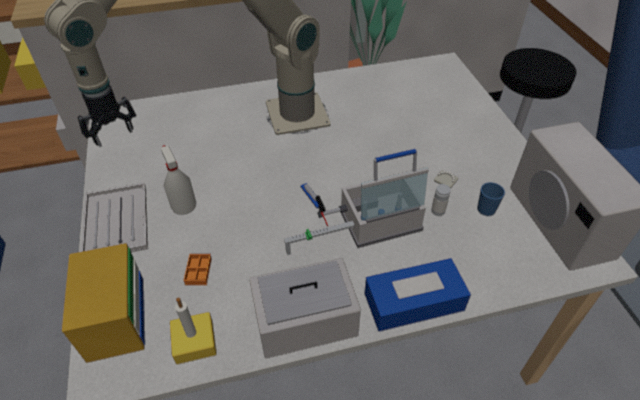

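View pics/side0.png

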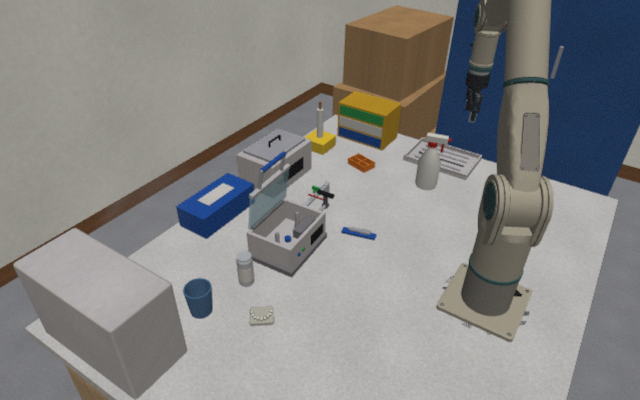

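The scene view shows the unit near (383,208), the blue bar near (395,157), the rod handle near (320,205) and the green mark near (308,234). In the side view the bar is near (273,162) and the handle near (322,193). I'll enlarge both.

```bash
python3 - <<'E'
from h import *
a=load('scene')['color'][140:260,270:450,::-1]; b=load('side')['color'][140:280,230:390,::-1]
cv2.imwrite('pics/c1.png',cv2.resize(a,None,fx=4.4,fy=4.4,interpolation=cv2.INTER_CUBIC))
cv2.imwrite('pics/c2.png',cv2.resize(b,None,fx=4.2,fy=4.2,interpolation=cv2.INTER_CUBIC))
E
```

```text
(no output)
```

View pics/c1.png

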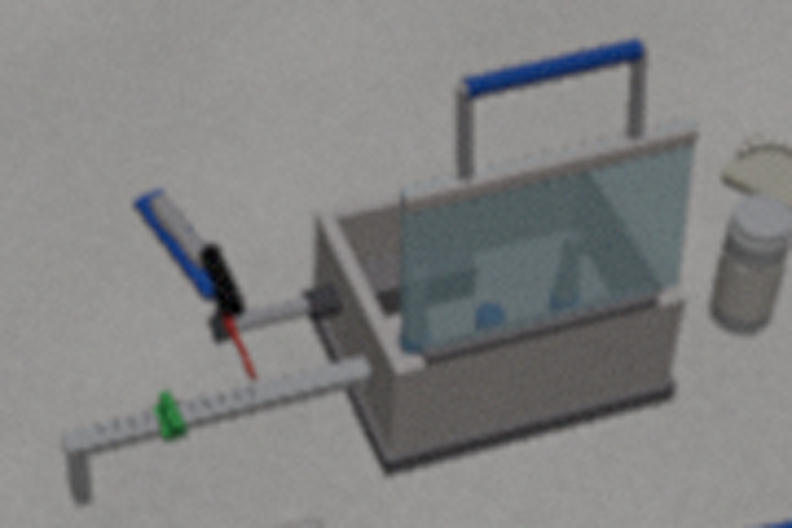

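View pics/c2.png

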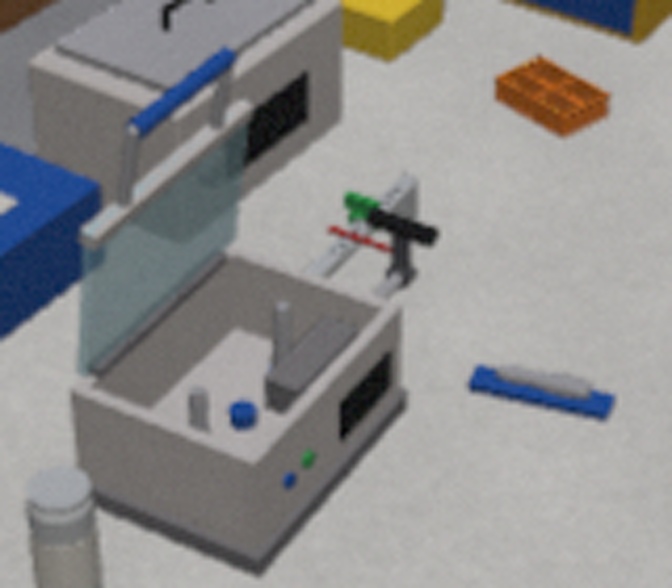

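c1 shows the bar ends at (470,87) and (640,48), handle ends at (208,250) and (238,308), pointer tip at (253,377) and mark top at (168,405). In c2 the bar ends are at (232,55) and (137,128), the handle ends at (436,237) and (370,214). I'll triangulate these.

```bash
cat >> h.py <<'E'
def ray(im,u,v):
    d=im['T'][:3,:3]@[(u-im['cx'])/im['fx'],(v-im['cy'])/im['fy'],1]; return im['T'][:3,3],d/np.linalg.norm(d)
def tri(*rs):
    A=np.zeros((3,3));b=np.zeros(3)
    for o,d in rs:
        P=np.eye(3)-np.outer(d,d);A+=P;b+=P@o
    x=np.linalg.solve(A,b); return x.round(1),[float(np.linalg.norm((np.eye(3)-np.outer(d,d))@(x-o)).__round__(1)) for o,d in rs]
E
python3 - <<'E'
from h import *
A=load('scene');B=load('side')
a=lambda x,y:(270+x/4.4,140+y/4.4)
b=lambda x,y:(230+x/4.2,140+y/4.2)
for n,p,q in [('bar-y',(470,87),(232,55)),('bar+y',(640,48),(137,128)),('barmid',(555,67),(185,91)),('h far?',(238,308),(370,214)),('h near',(208,250),(436,237)),('hmid',(223,279),(403,226)),('ptr tip',(253,377),(332,230)),('corner -y front top',(322,218),(398,312)),('mark',(170,405),(357,203))]:
    print(n,tri(ray(A,*a(*p)),ray(B,*b(*q))),pt(A,*a(*p)).round(),pt(B,*b(*q)).round())
print('ptr@80',atz(A,*a(253,377),80).round(1),'mark@76',atz(A,*a(170,402),76).round(1))
print('handle mid@105',atz(A,*a(223,279),105).round(1))
# fitted unit corners on counter (scene)
c=[atz(A,*a(*p),0) for p in [(390,470),(672,390)]];print('base far corners',np.round(c,1))
c=[atz(A,*a(*p),108) for p in [(395,366),(682,300),(322,218)]];print('top',np.round(c,1))
E
```

```text
bar-y (array([617.9,  77. , 298.1]), [3.9, 3.9]) [625.  78. 302.] [613.  77. 301.]
bar+y (array([612.6, 184.1, 298.4]), [2.9, 2.9]) [617. 185. 300.] [608. 185. 302.]
barmid (array([615.2, 130.7, 298.1]), [2.8, 2.8]) [619. 132. 300.] [610. 133. 302.]
h far? (array([585.6, -50.6, 108. ]), [1.9, 1.9]) [588. -50. 108.] [611. -94.  74.]
h near (array([529.3, -56.1, 105.8]), [1.9, 1.9]) [533. -56. 108.] [527. -56. 108.]
hmid (array([557.3, -53.3, 106.5]), [2.0, 2.0]) [562. -53. 110.] [554. -51. 110.]
ptr tip (array([620.3, -49.9,  79.6]), [2.0, 2.0]) [621. -48.  78.] [ 679. -140.    5.]
corner -y front top (array([510.1,  27. ,  95.3]), [2.2, 2.2]) [516.  27.  99.] [506.  29. 100.]
mark (array([ 628.1, -103. ,   74. ]), [1.8, 1.8]) [ 627. -104.   75.] [ 630. -103.   72.]
ptr@80 [622.4 -48.8  80. ] mark@76 [ 625.8 -103.9   76. ]
handle mid@105 [557.9 -51.7 105. ]
base far corners [[657.2  35.5   0. ]
 [640.4 240.9   0. ]]
top [[659.   32.6 108. ]
 [652.6 226.3 108. ]
 [524.1  24.5 108. ]]
```

Call:
{"op": "step_arm", "data": {"plan": [{"dz": -0.075, "az": -0.0936, "gripper": 1}, {"dz": -0.075, "az": -0.0936, "gripper": 1}, {"dz": -0.075, "az": -0.0936, "gripper": 1}, {"dz": -0.075, "az": -0.0936, "gripper": 1}, {"dz": -0.075, "az": -0.0936, "gripper": 1}, {"dz": -0.075, "az": -0.0936, "gripper": 1}, {"dz": -0.075, "az": -0.0936, "gripper": 1}, {"dz": -0.075, "az": -0.0936, "gripper": 1}, {"gripper": 1}]}}

```text
invalid input
```

Call:
{"op": "step_arm", "data": {"plan": [{"dx": 0.1425, "dy": 0.078, "gripper": 1}, {"dx": 0.1425, "dy": 0.078, "gripper": 1}, {"dx": 0.1425, "dy": 0.078, "gripper": 1}, {"dx": 0.1425, "dy": 0.078, "gripper": 1}, {"dx": 0.1425, "dy": 0.078, "gripper": 1}, {"dx": 0.1425, "dy": 0.078, "gripper": 1}, {"dx": 0.1425, "dy": 0.078, "gripper": 1}, {"dx": 0.1425, "dy": 0.078, "gripper": 1}, {"dx": 0.1425, "dy": 0.078, "gripper": 1}, {"dx": 0.1425, "dy": 0.078, "gripper": 1}, {"dx": 0.1425, "dy": 0.078, "gripper": 1}, {"dx": 0.1425, "dy": 0.078, "gripper": 1}, {"dx": 0.1425, "dy": 0.078, "gripper": 1}, {"dx": 0.1425, "dy": 0.078, "gripper": 1}, {"dx": 0.1425, "dy": 0.078, "gripper": 1}, {"dx": 0.1425, "dy": 0.078, "gripper": 1}, {"gripper": 1}, {"gripper": 1}]}}

```text
invalid input
```

```bash
python3 - <<'E'
from h import *
s=ctrl.read_state(); im=grab('wrist','w1'); pickle.dump(s,open('ws.pkl','wb'))
print(s['eef_pos'].round(1) if hasattr(s['eef_pos'],'round') else s['eef_pos'],s['tool_rot'],np.round(s['force'],1),s['clock'],im['fx'],im['T_tool_cam'].round(2).tolist())
E
```

```text
[ 293.5 -579.4  252.5] [-3.13987801e+00  1.74445843e-05  4.68765837e-01] [-0.6  0.5 -0. ] 0.1 309.70691628693146 [[0.0, -0.95, -0.31, 79.13], [1.0, 0.0, -0.0, -0.13], [0.0, -0.31, 0.95, -119.49], [0.0, 0.0, 0.0, 1.0]]
```

View pics/w1.png

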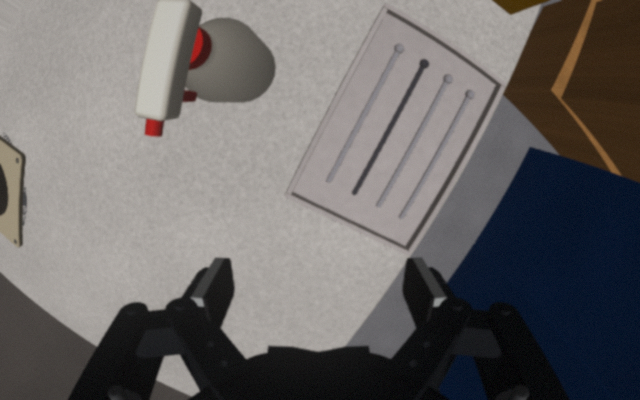

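The arm hasn't moved, so the picture is still the start view. The rows were probably refused for missing keys, so I'll give every key.

Call:
{"op": "step_arm", "data": {"plan": [{"dx": 0, "dy": 0, "dz": -0.075, "ax": 0, "ay": 0, "az": -0.094, "gripper": 1}, {"dx": 0, "dy": 0, "dz": -0.075, "ax": 0, "ay": 0, "az": -0.094, "gripper": 1}, {"dx": 0, "dy": 0, "dz": -0.075, "ax": 0, "ay": 0, "az": -0.094, "gripper": 1}, {"dx": 0, "dy": 0, "dz": -0.075, "ax": 0, "ay": 0, "az": -0.094, "gripper": 1}, {"dx": 0, "dy": 0, "dz": -0.075, "ax": 0, "ay": 0, "az": -0.094, "gripper": 1}, {"dx": 0, "dy": 0, "dz": -0.075, "ax": 0, "ay": 0, "az": -0.094, "gripper": 1}, {"dx": 0, "dy": 0, "dz": -0.075, "ax": 0, "ay": 0, "az": -0.094, "gripper": 1}, {"dx": 0, "dy": 0, "dz": -0.075, "ax": 0, "ay": 0, "az": -0.094, "gripper": 1}, {"dx": 0, "dy": 0, "dz": 0, "ax": 0, "ay": 0, "az": 0, "gripper": 1}]}}

```text
clock: 1.27
eef_pos: [294.0, -580.4, 434.6]
tool_rot: [3.14, 0.003, 1.648]
force: [0.1, 0.1, -0.7]
width: 85.4
gripper_force: 0.0
```

Call:
{"op": "step_arm", "data": {"plan": [{"dx": 0.1425, "dy": 0.078, "dz": 0, "ax": 0, "ay": 0, "az": 0, "gripper": 1}, {"dx": 0.1425, "dy": 0.078, "dz": 0, "ax": 0, "ay": 0, "az": 0, "gripper": 1}, {"dx": 0.1425, "dy": 0.078, "dz": 0, "ax": 0, "ay": 0, "az": 0, "gripper": 1}, {"dx": 0.1425, "dy": 0.078, "dz": 0, "ax": 0, "ay": 0, "az": 0, "gripper": 1}, {"dx": 0.1425, "dy": 0.078, "dz": 0, "ax": 0, "ay": 0, "az": 0, "gripper": 1}, {"dx": 0.1425, "dy": 0.078, "dz": 0, "ax": 0, "ay": 0, "az": 0, "gripper": 1}, {"dx": 0.1425, "dy": 0.078, "dz": 0, "ax": 0, "ay": 0, "az": 0, "gripper": 1}, {"dx": 0.1425, "dy": 0.078, "dz": 0, "ax": 0, "ay": 0, "az": 0, "gripper": 1}, {"dx": 0.1425, "dy": 0.078, "dz": 0, "ax": 0, "ay": 0, "az": 0, "gripper": 1}, {"dx": 0.1425, "dy": 0.078, "dz": 0, "ax": 0, "ay": 0, "az": 0, "gripper": 1}, {"dx": 0.1425, "dy": 0.078, "dz": 0, "ax": 0, "ay": 0, "az": 0, "gripper": 1}, {"dx": 0.1425, "dy": 0.078, "dz": 0, "ax": 0, "ay": 0, "az": 0, "gripper": 1}, {"dx": 0.1425, "dy": 0.078, "dz": 0, "ax": 0, "ay": 0, "az": 0, "gripper": 1}, {"dx": 0.1425, "dy": 0.078, "dz": 0, "ax": 0, "ay": 0, "az": 0, "gripper": 1}, {"dx": 0.1425, "dy": 0.078, "dz": 0, "ax": 0, "ay": 0, "az": 0, "gripper": 1}, {"dx": 0.1425, "dy": 0.078, "dz": 0, "ax": 0, "ay": 0, "az": 0, "gripper": 1}, {"dx": 0, "dy": 0, "dz": 0, "ax": 0, "ay": 0, "az": 0, "gripper": 1}, {"dx": 0, "dy": 0, "dz": 0, "ax": 0, "ay": 0, "az": 0, "gripper": 1}]}}

```text
clock: 3.52
eef_pos: [612.4, 130.9, 431.9]
tool_rot: [-3.139, 0.001, 1.648]
force: [-0.0, -1.0, -0.1]
width: 85.4
gripper_force: 0.0
```

```bash
python3 - <<'E'
from h import *
s=ctrl.read_state(); im=grab('wrist','w2'); pickle.dump(s,open('ws.pkl','wb'))
print(np.round(s['eef_pos'],1),s['tool_rot'],np.round(s['force'],1),s['clock'],np.round(s['qpos'],2))
E
```

```text
[612.4 130.9 431.9] [-3.13927813e+00  1.38421575e-03  1.64834924e+00] [-0.  -1.  -0.1] 3.525 [ 0.03  0.5  -0.5   1.29  0.24  1.41 -0.38]
```

View pics/w2.png

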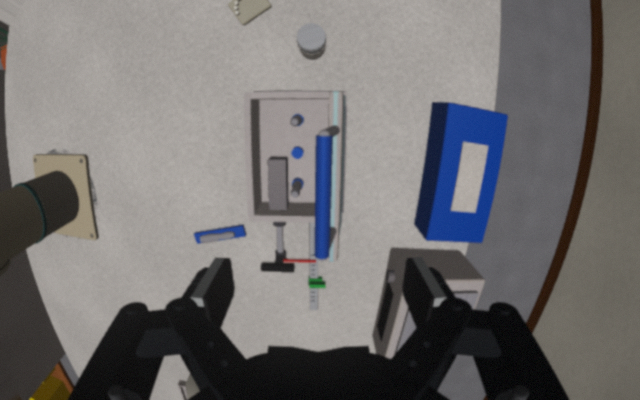

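w2 shows the bar from (325,135) to (322,257), midway between the fingers. Handle ends are at (262,267) and (293,267), the pointer tip at (314,261), the mark at (317,282) and the unit's top corners near (249,93), (343,92) and (254,214).

```bash
cat >> h.py <<'E'
from scipy.spatial.transform import Rotation as Ro
def wray(im,s,u,v):
    x,y=u-im['cx'],v-im['cy']; r=np.hypot(x,y); th=r/im['fx']
    d=np.array([np.sin(th)*x/r,np.sin(th)*y/r,np.cos(th)])
    T=np.eye(4);T[:3,:3]=Ro.from_euler('xyz',s['tool_rot']).as_matrix();T[:3,3]=s['eef_pos'];T=T@im['T_tool_cam']
    return T[:3,3],T[:3,:3]@d
def watz(im,s,u,v,h):
    o,d=wray(im,s,u,v); return (o+d*(h-o[2])/d[2]).round(1)
E
python3 - <<'E'
from h import *
im=load('wrist');s=pickle.load(open('ws.pkl','rb'))
for n,u,v,h in [('bar+y',325,135,298),('bar-y',322,257,298),('barmid',323,200,298),('hnear',262,267,105),('hfar',293,267,105),('ptr root',284,261,80),('ptr tip',314,261,80),('mark',317,282,76),('sleeve',279,224,60),('c1',249,93,108),('c2',343,92,108),('c3',254,214,108),('rail end',313,308,60)]:
    print(n,watz(im,s,u,v,h))
E
```

```text
bar+y [613.2 185.7 298. ]
bar-y [619.8  75.  298. ]
barmid [616.1 130.1 298. ]
hnear [531.6 -56.2 105. ]
hfar [583.7 -50.9 105. ]
ptr root [566.2 -54.9  80. ]
ptr tip [618.2 -50.3  80. ]
mark [626.8 -95.8  76. ]
sleeve [553.4   5.7  60. ]
c1 [505.3 221.5 108. ]
c2 [638.5 231.  108. ]
c3 [518.8  39.  108. ]
rail end [ 624.4 -168.4   60. ]
```

```bash
python3 - <<'E'
from h import *
A=load('scene');B=load('side')
a=lambda x,y:(270+x/4.4,140+y/4.4)
b=lambda x,y:(230+x/4.2,140+y/4.2)
for p in [(410,356),(660,300)]: print('scene hinge',atz(A,*a(*p),108).round(1))
for p in [(95,375),(225,258)]: print('side hinge',atz(B,*b(*p),108).round(1))
print('side corner -y far, front',atz(B,*b(400,305),108).round(1),atz(B,*b(258,460),108).round(1),atz(B,*b(75,395),108).round(1),'base',atz(B,*b(262,572),0),atz(B,*b(405,400),0))
E
```

```text
scene hinge [653.5  44.1 108. ]
scene hinge [649.  212.8 108. ]
side hinge [633.9 215.6 108. ]
side hinge [642.2  55.8 108. ]
side corner -y far, front [503.8  30.8 108. ] [490.3 223.4 108. ] [631.4 239.7 108. ] base [493.25506851 218.28004497   0.        ] [510.77323795   8.61201667   0.        ]
```

Call:
{"op": "step_arm", "data": {"plan": [{"dx": 0, "dy": 0.012, "dz": 0.1, "ax": 0, "ay": 0, "az": 0, "gripper": 1}, {"dx": 0, "dy": 0, "dz": 0.1, "ax": 0, "ay": 0, "az": 0, "gripper": 1}, {"dx": 0, "dy": 0, "dz": 0.09, "ax": 0, "ay": 0, "az": 0, "gripper": 1}, {"dx": 0, "dy": 0, "dz": 0.08, "ax": 0, "ay": 0, "az": 0, "gripper": 1}, {"dx": 0, "dy": 0, "dz": 0.07, "ax": 0, "ay": 0, "az": 0, "gripper": 1}, {"dx": 0, "dy": 0, "dz": 0, "ax": 0, "ay": 0, "az": 0, "gripper": 0}, {"dx": 0, "dy": 0, "dz": 0, "ax": 0, "ay": 0, "az": 0, "gripper": 0}, {"dx": 0, "dy": 0, "dz": 0, "ax": 0, "ay": 0, "az": 0, "gripper": 0}, {"dx": 0, "dy": 0, "dz": 0, "ax": 0, "ay": 0, "az": 0, "gripper": 0}, {"dx": 0, "dy": 0, "dz": 0, "ax": 0, "ay": 0, "az": 0, "gripper": 0}, {"dx": 0, "dy": 0, "dz": 0, "ax": 0, "ay": 0, "az": 0, "gripper": 0}, {"dx": 0, "dy": 0, "dz": 0, "ax": 0, "ay": 0, "az": 0, "gripper": 0}, {"dx": 0, "dy": 0, "dz": 0, "ax": 0, "ay": 0, "az": 0, "gripper": 0}]}}

```text
clock: 5.2
eef_pos: [616.7, 132.0, 302.3]
tool_rot: [3.14, -0.0, 1.65]
force: [-1.5, 0.0, 5.7]
width: 12.1
gripper_force: 58.6
```

```bash
python3 - <<'E'
import numpy as np
ph=np.linspace(1.425,0,31);x=-190*np.cos(ph);z=190*np.sin(ph)
for i in range(30): print(i,round(ph[i+1],3),'dy %.3f dz %.3f'%((x[i+1]-x[i])/300,-(z[i+1]-z[i])/300))
E
```

```text
0 1.378 dy -0.030 dz 0.005
1 1.33 dy -0.029 dz 0.006
2 1.282 dy -0.029 dz 0.008
3 1.235 dy -0.029 dz 0.009
4 1.188 dy -0.028 dz 0.011
5 1.14 dy -0.028 dz 0.012
6 1.092 dy -0.027 dz 0.013
7 1.045 dy -0.026 dz 0.014
8 0.998 dy -0.026 dz 0.016
9 0.95 dy -0.025 dz 0.017
10 0.903 dy -0.024 dz 0.018
11 0.855 dy -0.023 dz 0.019
12 0.808 dy -0.022 dz 0.020
13 0.76 dy -0.021 dz 0.021
14 0.712 dy -0.020 dz 0.022
15 0.665 dy -0.019 dz 0.023
16 0.618 dy -0.018 dz 0.024
17 0.57 dy -0.017 dz 0.025
18 0.523 dy -0.016 dz 0.026
19 0.475 dy -0.014 dz 0.026
20 0.428 dy -0.013 dz 0.027
21 0.38 dy -0.012 dz 0.028
22 0.332 dy -0.010 dz 0.028
23 0.285 dy -0.009 dz 0.029
24 0.238 dy -0.008 dz 0.029
25 0.19 dy -0.006 dz 0.029
26 0.143 dy -0.005 dz 0.030
27 0.095 dy -0.004 dz 0.030
28 0.048 dy -0.002 dz 0.030
29 0.0 dy -0.001 dz 0.030
```

Call:
{"op": "step_arm", "data": {"plan": [{"dx": 0, "dy": -0.03, "dz": 0.005, "ax": 0, "ay": 0, "az": 0, "gripper": 0}, {"dx": 0, "dy": -0.029, "dz": 0.006, "ax": 0, "ay": 0, "az": 0, "gripper": 0}, {"dx": 0, "dy": -0.029, "dz": 0.008, "ax": 0, "ay": 0, "az": 0, "gripper": 0}, {"dx": 0, "dy": -0.029, "dz": 0.009, "ax": 0, "ay": 0, "az": 0, "gripper": 0}, {"dx": 0, "dy": -0.028, "dz": 0.011, "ax": 0, "ay": 0, "az": 0, "gripper": 0}, {"dx": 0, "dy": -0.028, "dz": 0.012, "ax": 0, "ay": 0, "az": 0, "gripper": 0}, {"dx": 0, "dy": -0.027, "dz": 0.013, "ax": 0, "ay": 0, "az": 0, "gripper": 0}, {"dx": 0, "dy": -0.026, "dz": 0.014, "ax": 0, "ay": 0, "az": 0, "gripper": 0}, {"dx": 0, "dy": 0, "dz": 0, "ax": 0, "ay": 0, "az": 0, "gripper": 0}]}}

```text
clock: 6.32
eef_pos: [547.6, 127.4, 277.0]
tool_rot: [-3.14, -0.001, 1.651]
force: [1.3, 5.1, -1.7]
width: 11.8
gripper_force: 63.5
```

Call:
{"op": "step_arm", "data": {"plan": [{"dx": 0, "dy": -0.026, "dz": 0.016, "ax": 0, "ay": 0, "az": 0, "gripper": 0}, {"dx": 0, "dy": -0.025, "dz": 0.017, "ax": 0, "ay": 0, "az": 0, "gripper": 0}, {"dx": 0, "dy": -0.024, "dz": 0.018, "ax": 0, "ay": 0, "az": 0, "gripper": 0}, {"dx": 0, "dy": -0.023, "dz": 0.019, "ax": 0, "ay": 0, "az": 0, "gripper": 0}, {"dx": 0, "dy": -0.022, "dz": 0.02, "ax": 0, "ay": 0, "az": 0, "gripper": 0}, {"dx": 0, "dy": -0.021, "dz": 0.021, "ax": 0, "ay": 0, "az": 0, "gripper": 0}, {"dx": 0, "dy": -0.02, "dz": 0.022, "ax": 0, "ay": 0, "az": 0, "gripper": 0}, {"dx": 0, "dy": 0, "dz": 0, "ax": 0, "ay": 0, "az": 0, "gripper": 0}]}}

```text
clock: 7.32
eef_pos: [499.7, 124.2, 237.1]
tool_rot: [-3.141, -0.002, 1.651]
force: [2.1, 8.0, -3.2]
width: 11.8
gripper_force: 65.2
```

```bash
python3 - <<'E'
import numpy as np
from scipy.optimize import least_squares
P=np.array([(616.7,302.3),(547.6,277),(499.7,237.1)])
print(least_squares(lambda c:np.hypot(*(P-c).T)-190,[644,110]))
E
```

```text
message: `gtol` termination condition is satisfied.
     success: True
      status: 1
         fun: [ 1.783e-01 -3.630e-01  2.094e-01]
           x: [ 6.449e+02  1.142e+02]
        cost: 0.10370997142736245
         jac: [[ 1.482e-01 -9.890e-01]
               [ 5.130e-01 -8.584e-01]
               [ 7.633e-01 -6.460e-01]]
        grad: [ 2.075e-09 -1.039e-09]
  optimality: 2.0745668793783613e-09
 active_mask: [ 0.000e+00  0.000e+00]
        nfev: 4
        njev: 4
```

Call:
{"op": "step_arm", "data": {"plan": [{"dx": 0.002, "dy": -0.019, "dz": 0.023, "ax": 0, "ay": 0, "az": 0, "gripper": 0}, {"dx": 0.002, "dy": -0.018, "dz": 0.024, "ax": 0, "ay": 0, "az": 0, "gripper": 0}, {"dx": 0.002, "dy": -0.017, "dz": 0.025, "ax": 0, "ay": 0, "az": 0, "gripper": 0}, {"dx": 0.001, "dy": -0.016, "dz": 0.026, "ax": 0, "ay": 0, "az": 0, "gripper": 0}, {"dx": 0, "dy": -0.014, "dz": 0.026, "ax": 0, "ay": 0, "az": 0, "gripper": 0}, {"dx": 0, "dy": -0.013, "dz": 0.027, "ax": 0, "ay": 0, "az": 0, "gripper": 0}, {"dx": 0, "dy": -0.012, "dz": 0.028, "ax": 0, "ay": 0, "az": 0, "gripper": 0}, {"dx": 0, "dy": -0.01, "dz": 0.028, "ax": 0, "ay": 0, "az": 0, "gripper": 0}, {"dx": 0, "dy": -0.009, "dz": 0.029, "ax": 0, "ay": 0, "az": 0, "gripper": 0}, {"dx": 0, "dy": -0.008, "dz": 0.029, "ax": 0, "ay": 0, "az": 0, "gripper": 0}, {"dx": 0, "dy": -0.006, "dz": 0.029, "ax": 0, "ay": 0, "az": 0, "gripper": 0}, {"dx": 0, "dy": -0.005, "dz": 0.03, "ax": 0, "ay": 0, "az": 0, "gripper": 0}, {"dx": 0, "dy": -0.004, "dz": 0.03, "ax": 0, "ay": 0, "az": 0, "gripper": 0}, {"dx": 0, "dy": 0, "dz": 0, "ax": 0, "ay": 0, "az": 0, "gripper": 0}]}}

```text
clock: 9.07
eef_pos: [453.1, 121.3, 130.5]
tool_rot: [-3.137, 0.0, 1.651]
force: [-2.9, 5.8, 0.1]
width: 12.1
gripper_force: 72.0
```

Now I'll go down gently in small steps until the stop answers.

Call:
{"op": "step_arm", "data": {"plan": [{"dx": 0, "dy": 0.003, "dz": 0.015, "ax": 0, "ay": 0, "az": 0, "gripper": 0}, {"dx": 0, "dy": 0.003, "dz": 0.015, "ax": 0, "ay": 0, "az": 0, "gripper": 0}, {"dx": 0, "dy": 0, "dz": 0.01, "ax": 0, "ay": 0, "az": 0, "gripper": 0}, {"dx": 0, "dy": 0, "dz": 0.01, "ax": 0, "ay": 0, "az": 0, "gripper": 0}, {"dx": 0, "dy": 0, "dz": 0.005, "ax": 0, "ay": 0, "az": 0, "gripper": 0}, {"dx": 0, "dy": 0, "dz": 0, "ax": 0, "ay": 0, "az": 0, "gripper": 0}]}}

```text
clock: 9.82
eef_pos: [451.8, 121.2, 113.6]
tool_rot: [-3.132, 0.001, 1.652]
force: [-9.0, 7.0, -0.7]
width: 12.0
gripper_force: 73.1
```

Call:
{"op": "step_arm", "data": {"plan": [{"dx": 0.002, "dy": -0.008, "dz": 0.005, "ax": 0, "ay": 0, "az": 0, "gripper": 0}, {"dx": 0, "dy": 0, "dz": 0.005, "ax": 0, "ay": 0, "az": 0, "gripper": 0}, {"dx": 0, "dy": 0, "dz": 0.005, "ax": 0, "ay": 0, "az": 0, "gripper": 0}, {"dx": 0, "dy": 0, "dz": 0, "ax": 0, "ay": 0, "az": 0, "gripper": 0}]}}

```text
clock: 10.32
eef_pos: [451.7, 121.2, 109.7]
tool_rot: [-3.136, 0.001, 1.651]
force: [-5.3, 5.0, 0.1]
width: 12.1
gripper_force: 73.3
```

Call:
{"op": "step_arm", "data": {"plan": [{"dx": 0.002, "dy": -0.006, "dz": 0.007, "ax": 0, "ay": 0, "az": 0, "gripper": 0}, {"dx": 0, "dy": 0, "dz": 0.007, "ax": 0, "ay": 0, "az": 0, "gripper": 0}, {"dx": 0, "dy": 0, "dz": 0, "ax": 0, "ay": 0, "az": 0, "gripper": 0}]}}

```text
clock: 10.7
eef_pos: [451.6, 121.3, 106.0]
tool_rot: [-3.139, 0.002, 1.65]
force: [-4.6, 0.5, 0.7]
width: 11.9
gripper_force: 73.1
```

```bash
python3 - <<'E'
from h import *
B=grab('side');A=grab('scene')
b=cv2.resize(B['color'][160:280,230:390,::-1],(640,480),interpolation=cv2.INTER_CUBIC)
cv2.imwrite('pics/c3.png',b)
E
```

```text
(no output)
```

View pics/c3.png

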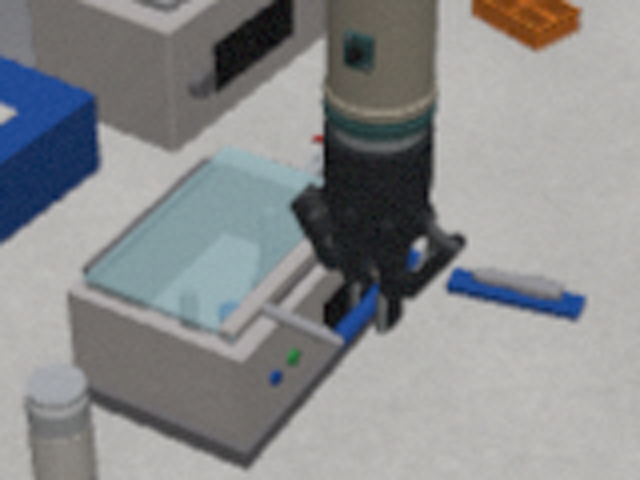

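The cover is down or nearly so: its bar is in the fingers, with its +y end at (345,325). I'll check its height by depth.

```bash
python3 - <<'E'
from h import *
B=load('side');A=load('scene')
for x,y in [(342,328),(350,318),(360,310),(300,322),(230,330),(270,290),(300,265),(240,350),(85,285),(150,315)]: print((x,y),pt(B,230+x/4,160+y/4).round(1))
m=cv2.inRange(cv2.cvtColor(B['color'],cv2.COLOR_RGB2HSV),(105,120,40),(125,255,255))
for v in range(228,250):
    for u in range(310,340,2):
        if m[v,u]: print(u,v,pt(B,u,v).round(0),end=';')
E
```

```text
(342, 328) [448.6 167.  115.1]
(350, 318) [451.1 153.1 113.1]
(360, 310) [449.8 142.3 113.5]
(300, 322) [478.  175.7 112.6]
(230, 330) [510.  214.3 117.2]
(270, 290) [510.9 165.4 119.1]
(300, 265) [511.7 127.  115.8]
(240, 350) [504.1 211.4  99.6]
(85, 285) [636.7 219.1 101.8]
(150, 315) [577.4 218.9 101.7]
322 231 [458. 120. 118.];324 231 [454. 116. 118.];322 232 [455. 124. 118.];324 232 [451. 120. 118.];322 233 [454. 125. 116.];324 233 [448. 124. 118.];320 234 [457. 132. 116.];322 234 [452. 129. 116.];320 235 [455. 135. 115.];322 235 [450. 132. 116.];320 236 [453. 137. 114.];322 236 [448. 135. 115.];318 237 [463. 132. 101.];320 237 [450. 142. 115.];322 237 [446. 137. 114.];316 238 [497.  90.  52.];318 238 [453. 147. 113.];320 238 [448. 145. 114.];322 238 [445. 139. 112.];316 239 [496.  92.  50.];318 239 [450. 152. 115.];320 239 [446. 147. 113.];322 239 [444. 140. 109.];314 240 [498.  99.  50.];316 240 [453. 158. 113.];318 240 [448. 155. 115.];320 240 [444. 151. 113.];314 241 [497. 101.  48.];316 241 [450. 163. 115.];318 241 [446. 158. 114.];320 241 [443. 152. 111.];314 242 [453. 167. 113.];316 242 [447. 166. 115.];318 242 [444. 162. 114.];316 243 [445. 170. 115.];318 243 [443. 164. 112.];316 244 [445. 170. 112.];316 245 [444. 172. 110.];
```

Call:
{"op": "step_arm", "data": {"plan": [{"dx": 0, "dy": -0.005, "dz": 0.006, "ax": 0, "ay": 0, "az": 0, "gripper": 0}, {"dx": 0, "dy": 0, "dz": 0.006, "ax": 0, "ay": 0, "az": 0, "gripper": 0}, {"dx": 0, "dy": 0, "dz": 0, "ax": 0, "ay": 0, "az": 0, "gripper": 0}, {"dx": 0, "dy": 0, "dz": 0, "ax": 0, "ay": 0, "az": 0, "gripper": 0}]}}

```text
clock: 11.3
eef_pos: [451.7, 121.3, 105.5]
tool_rot: [3.139, 0.002, 1.65]
force: [-8.6, -2.5, 31.3]
width: 12.2
gripper_force: 76.4
```

Call:
{"op": "step_arm", "data": {"plan": [{"dx": 0, "dy": 0, "dz": -0.006, "ax": 0, "ay": 0, "az": 0, "gripper": 0}, {"dx": 0, "dy": 0, "dz": 0, "ax": 0, "ay": 0, "az": 0, "gripper": 0}, {"dx": 0, "dy": 0, "dz": 0, "ax": 0, "ay": 0, "az": 0, "gripper": 0.5}, {"dx": 0, "dy": 0, "dz": 0, "ax": 0, "ay": 0, "az": 0, "gripper": 0.5}, {"dx": 0, "dy": 0, "dz": 0, "ax": 0, "ay": 0, "az": 0, "gripper": 0.5}, {"dx": 0, "dy": 0, "dz": 0, "ax": 0, "ay": 0, "az": 0, "gripper": 0.5}, {"dx": 0, "dy": 0, "dz": -0.05, "ax": 0, "ay": 0, "az": 0, "gripper": 0.5}, {"dx": 0, "dy": 0, "dz": -0.1, "ax": 0, "ay": 0, "az": 0, "gripper": 0.5}, {"dx": 0, "dy": 0, "dz": -0.15, "ax": 0, "ay": 0, "az": 0, "gripper": 1}, {"dx": 0, "dy": 0, "dz": -0.15, "ax": 0, "ay": 0, "az": 0, "gripper": 1}, {"dx": 0, "dy": 0, "dz": -0.05, "ax": 0, "ay": 0, "az": 0, "gripper": 1}, {"dx": -0.1, "dy": 0.051, "dz": 0, "ax": 0, "ay": 0, "az": 0, "gripper": 1}, {"dx": -0.1, "dy": 0.051, "dz": 0, "ax": 0, "ay": 0, "az": 0, "gripper": 1}, {"dx": -0.1, "dy": 0.051, "dz": 0, "ax": 0, "ay": 0, "az": 0, "gripper": 1}, {"dx": -0.1, "dy": 0.051, "dz": 0, "ax": 0, "ay": 0, "az": 0, "gripper": 1}, {"dx": -0.1, "dy": 0.051, "dz": 0, "ax": 0, "ay": 0, "az": 0, "gripper": 1}, {"dx": -0.1, "dy": 0.051, "dz": 0, "ax": 0, "ay": 0, "az": 0, "gripper": 1}, {"dx": 0, "dy": 0, "dz": 0, "ax": 0, "ay": 0, "az": 0, "gripper": 1}]}}

```text
clock: 13.55
eef_pos: [557.4, -53.3, 253.3]
tool_rot: [-3.14, 0.001, 1.645]
force: [-0.1, 0.5, -0.3]
width: 85.4
gripper_force: 0.0
```

Call:
{"op": "step_arm", "data": {"plan": [{"dx": 0, "dy": 0, "dz": 0, "ax": 0, "ay": 0, "az": 0.1, "gripper": 1}, {"dx": 0, "dy": 0, "dz": 0, "ax": 0, "ay": 0, "az": 0.1, "gripper": 1}, {"dx": 0, "dy": 0, "dz": 0, "ax": 0, "ay": 0, "az": 0.1, "gripper": 1}, {"dx": 0, "dy": 0, "dz": 0, "ax": 0, "ay": 0, "az": 0.1, "gripper": 1}, {"dx": 0, "dy": 0, "dz": 0, "ax": 0, "ay": 0, "az": 0.1, "gripper": 1}, {"dx": 0, "dy": 0, "dz": 0, "ax": 0, "ay": 0, "az": 0.1, "gripper": 1}, {"dx": 0, "dy": 0, "dz": 0, "ax": 0, "ay": 0, "az": 0.1, "gripper": 1}, {"dx": 0, "dy": 0, "dz": 0, "ax": 0, "ay": 0, "az": 0.1, "gripper": 1}, {"dx": 0, "dy": 0, "dz": 0, "ax": 0, "ay": 0, "az": 0.1, "gripper": 1}, {"dx": 0, "dy": 0, "dz": 0, "ax": 0, "ay": 0, "az": 0.1, "gripper": 1}, {"dx": 0, "dy": 0, "dz": 0, "ax": 0, "ay": 0, "az": 0, "gripper": 1}, {"dx": 0, "dy": 0, "dz": 0, "ax": 0, "ay": 0, "az": 0, "gripper": 1}]}}

```text
clock: 15.05
eef_pos: [556.7, -49.4, 254.4]
tool_rot: [-3.141, 0.001, 0.083]
force: [-0.5, 0.7, 0.7]
width: 85.5
gripper_force: 0.0
```

```bash
python3 - <<'E'
from h import *
s=ctrl.read_state(); im=grab('wrist'); pickle.dump(s,open('ws.pkl','wb'))
cv2.imwrite('pics/w3.png',cv2.resize(im['color'][:,:,::-1],(800,500),interpolation=cv2.INTER_CUBIC))
print(np.round(s['eef_pos'],1),s['tool_rot'],np.round(s['force'],1),s['clock'],np.round(s['qpos'],2))
E
```

```text
[556.7 -49.4 254.4] [-3.14126008e+00  8.96979183e-04  8.26066488e-02] [-0.5  0.7  0.7] 15.05 [ 0.07  0.5  -0.05  1.77  0.03  0.87 -1.48]
```

View pics/w3.png

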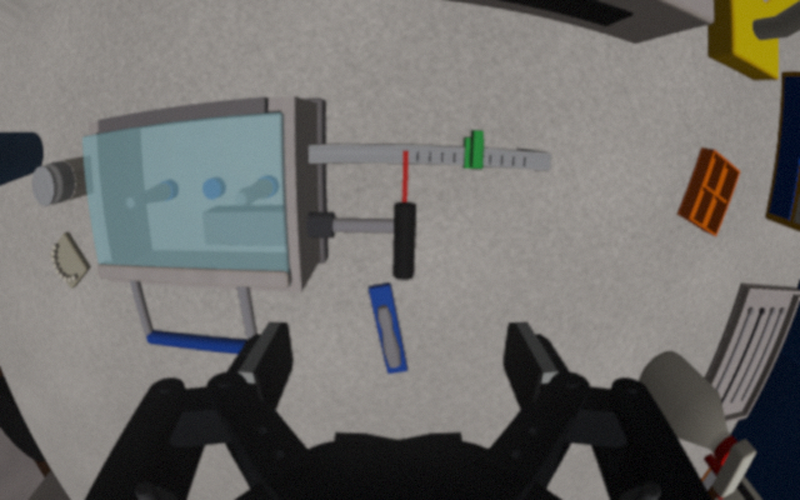

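w3 shows the cover shut, with the handle from (405,203) to (403,278), the pointer tip at (405,153) and the mark's top face at (477,150).

```bash
python3 - <<'E'
from h import *
im=load('wrist');s=pickle.load(open('ws.pkl','rb'))
for n,u,v,h in [('hfar',405,205,105),('hnear',403,276,105),('ptr tip',405,153,80),('mark',477.5,150,76),('mark L',472,150,76),('mark R',483,150,76),('rail end',550,161,60),('sleeve mouth',332,226,60)]:
    print(n,watz(im,s,u*.8,v*.8,h))
p=watz(im,s,405*.8,153*.8,80);m=watz(im,s,477.5*.8,120,76)
for y in(.06,.08,.1): print(y,(m-p)@[-np.sin(y),np.cos(y),0])
E
```

```text
hfar [583.9 -52.2 105. ]
hnear [530.2 -55.5 105. ]
ptr tip [619.1 -49.6  80. ]
mark [ 626.9 -105.3   76. ]
mark L [ 626.4 -101.    76. ]
mark R [ 627.4 -109.6   76. ]
rail end [ 625.7 -173.1   60. ]
sleeve mouth [552.5   5.9  60. ]
0.06 -56.067489324930534
0.08 -56.14518965401544
0.1 -56.20043265583129
```

Call:
{"op": "step_arm", "data": {"plan": [{"dx": 0, "dy": 0.015, "dz": 0.1, "ax": 0, "ay": 0, "az": 0, "gripper": 0.7}, {"dx": 0, "dy": 0, "dz": 0.1, "ax": 0, "ay": 0, "az": 0, "gripper": 0.7}, {"dx": 0, "dy": 0, "dz": 0.1, "ax": 0, "ay": 0, "az": 0, "gripper": 0.7}, {"dx": 0, "dy": 0, "dz": 0.08, "ax": 0, "ay": 0, "az": 0, "gripper": 0.7}, {"dx": 0, "dy": 0, "dz": 0.06, "ax": 0, "ay": 0, "az": 0, "gripper": 0.7}, {"dx": 0, "dy": 0, "dz": 0.043, "ax": 0, "ay": 0, "az": 0, "gripper": 0.7}, {"dx": 0, "dy": 0, "dz": 0, "ax": 0, "ay": 0, "az": 0, "gripper": 0.7}, {"dx": 0, "dy": 0, "dz": 0, "ax": 0, "ay": 0, "az": 0, "gripper": 0}, {"dx": 0, "dy": 0, "dz": 0, "ax": 0, "ay": 0, "az": 0, "gripper": 0}, {"dx": 0, "dy": 0, "dz": 0, "ax": 0, "ay": 0, "az": 0, "gripper": 0}, {"dx": 0, "dy": 0, "dz": 0, "ax": 0, "ay": 0, "az": 0, "gripper": 0}, {"dx": 0, "dy": 0, "dz": 0, "ax": 0, "ay": 0, "az": 0, "gripper": 0}, {"dx": 0, "dy": 0, "dz": 0, "ax": 0, "ay": 0, "az": 0, "gripper": 0}]}}

```text
clock: 16.73
eef_pos: [557.9, -53.8, 110.8]
tool_rot: [-3.141, -0.001, 0.079]
force: [-1.1, 2.9, 6.1]
width: 14.0
gripper_force: 58.5
```

Call:
{"op": "step_arm", "data": {"plan": [{"dx": 0, "dy": 0.02, "dz": 0, "ax": 0, "ay": 0, "az": 0, "gripper": 0}, {"dx": 0, "dy": 0.02, "dz": 0, "ax": 0, "ay": 0, "az": 0, "gripper": 0}, {"dx": 0, "dy": 0.02, "dz": 0, "ax": 0, "ay": 0, "az": 0, "gripper": 0}, {"dx": 0, "dy": 0.02, "dz": 0, "ax": 0, "ay": 0, "az": 0, "gripper": 0}, {"dx": 0, "dy": 0.02, "dz": 0, "ax": 0, "ay": 0, "az": 0, "gripper": 0}, {"dx": 0, "dy": 0.02, "dz": 0, "ax": 0, "ay": 0, "az": 0, "gripper": 0}, {"dx": 0, "dy": 0.02, "dz": 0, "ax": 0, "ay": 0, "az": 0, "gripper": 0}, {"dx": 0, "dy": 0.02, "dz": 0, "ax": 0, "ay": 0, "az": 0, "gripper": 0}, {"dx": 0, "dy": 0.02, "dz": 0, "ax": 0, "ay": 0, "az": 0, "gripper": 0}, {"dx": 0, "dy": 0, "dz": 0, "ax": 0, "ay": 0, "az": 0, "gripper": 0}, {"dx": 0, "dy": 0, "dz": 0, "ax": 0, "ay": 0, "az": 0, "gripper": 0}]}}

```text
clock: 18.1
eef_pos: [561.2, -105.3, 110.8]
tool_rot: [-3.138, 0.001, 0.08]
force: [-2.4, 7.5, 8.3]
width: 13.8
gripper_force: 59.0
```

```bash
python3 - <<'E'
from h import *
s=ctrl.read_state(); im=grab('wrist'); A=grab('scene'); pickle.dump(s,open('ws.pkl','wb'))
a=cv2.resize(im['color'][30:200,230:430,::-1],(600,510),interpolation=cv2.INTER_CUBIC)
b=cv2.resize(A['color'][185:270,270:335,::-1],None,fx=3,fy=6,interpolation=cv2.INTER_CUBIC)
cv2.imwrite('pics/w4.png',np.hstack([a,b]) if False else np.hstack([a,cv2.resize(A['color'][190:260,280:308+0,::-1] if False else A['color'][200:250,286:333-27+0,::-1],(200,510),interpolation=cv2.INTER_CUBIC)]))
print(np.round(s['eef_pos'],1),s['tool_rot'],np.round(s['force'],1),s['clock'],s['width'])
E
```

```text
[ 561.2 -105.3  110.8] [-3.13795589e+00  8.53868254e-04  8.02784063e-02] [-2.4  7.5  8.3] 18.1 13.765106235363028
```

View pics/w4.png

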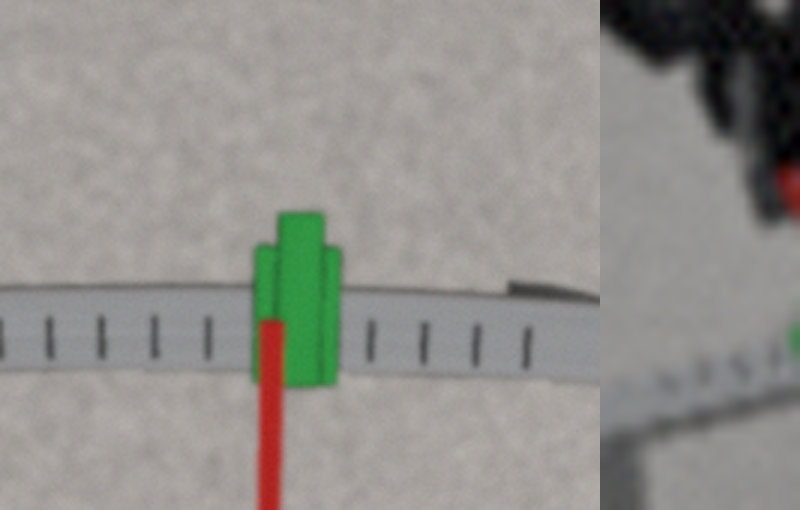

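In w4 the pointer is at x=271 and the mark's top face is centred at x=301 and 47 px (8 mm) wide, so about 5 mm is left to draw.

Call:
{"op": "step_arm", "data": {"plan": [{"dx": 0, "dy": 0.009, "dz": 0, "ax": 0, "ay": 0, "az": 0, "gripper": 0}, {"dx": 0, "dy": 0.009, "dz": 0, "ax": 0, "ay": 0, "az": 0, "gripper": 0}, {"dx": 0, "dy": 0, "dz": 0, "ax": 0, "ay": 0, "az": 0, "gripper": 0}, {"dx": 0, "dy": 0, "dz": 0, "ax": 0, "ay": 0, "az": 0, "gripper": 0}, {"dx": 0, "dy": 0, "dz": 0, "ax": 0, "ay": 0, "az": 0, "gripper": 0}, {"dx": 0, "dy": 0, "dz": 0, "ax": 0, "ay": 0, "az": 0, "gripper": 0}, {"dx": 0, "dy": 0, "dz": 0, "ax": 0, "ay": 0, "az": 0, "gripper": 0}, {"dx": 0, "dy": 0, "dz": 0, "ax": 0, "ay": 0, "az": 0, "gripper": 0}]}}

```text
clock: 19.2
eef_pos: [561.5, -110.4, 110.8]
tool_rot: [-3.138, 0.001, 0.081]
force: [-3.8, 7.0, 9.5]
width: 14.3
gripper_force: 59.0
```

```bash
python3 - <<'E'
from h import *
s=ctrl.read_state(); im=grab('wrist')
c=im['color'][30:200,230:430].astype(int); r,g,b=c[...,0],c[...,1],c[...,2]
R=(r>120)&(g<80);G=(g>90)&(r<90)&(b<110)
for n,M,rows in(('red',R,range(110,165)),('green tip',G,range(60,82))):
    for y in list(rows)[::6]:
        x=np.where(M[y])[0]; print(n,y,(x.min()*3,x.max()*3+3) if len(x) else None)
print(np.round(s['eef_pos'],1),np.round(s['force'],1),s['clock'],s['gripper_force'])
E
```

```text
red 110 (np.int64(261), np.int64(282))
red 116 (np.int64(261), np.int64(282))
red 122 (np.int64(261), np.int64(282))
red 128 (np.int64(261), np.int64(282))
red 134 (np.int64(261), np.int64(282))
red 140 (np.int64(261), np.int64(282))
red 146 (np.int64(261), np.int64(279))
red 152 (np.int64(258), np.int64(279))
red 158 (np.int64(261), np.int64(279))
red 164 (np.int64(261), np.int64(279))
green tip 60 None
green tip 66 None
green tip 72 (np.int64(249), np.int64(294))
green tip 78 (np.int64(249), np.int64(294))
[ 561.5 -110.4  110.8] [-3.8  7.   9.5] 19.2 59.04369413852692
```

The pointer and the mark are now both centred at x=271.5, so I'll hand in.

```bash
python3 -c "
from cell import ctrl
print(ctrl.finish_job())"
```

```text
the job is handed in; nothing more can be done
None
```

The job is handed in, and its verdict was not shown: the cover was lowered onto its stop without dropping, and the rod is gripped against its spring with the pointer centred on the green mark in the last wrist image.

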